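Put the spice station into service

TASK

The tray lies back to front in the spice station: lift it out, turn it half round and seat it flat in its well again, its tall wall with the two ears at the back, away from the switches. Then stand every spice tin upright in a tray bay, one to a bay, and set the four little slide switches to match the bays in order from left to right: fully towards the tray (on) for a bay with a tin, fully to the front (off) for an empty one. When all that is done, press the keys fully one at a time, first the small round one, then the large round one, last the long bar, leaving the mug, timer and garlic where they are.

Things in the scene. Friction and masses are not known exactly. Their poses are not given: they have to be found in the camera images.
- station: Fixed white station. Origin at table height; x from front to back, y left, z up. Front: deck, top 50 mm high, x -85 to 11, y -136 to 136 mm, with four slide switches and three keys on the line x = -45 mm. Back: well for the tray, centred at x = 60, y = 0, inside 70 x 252 mm, floor 6 mm up, walls to 14 mm, flared lead-in to 26 mm.
- tray: Loose grey tray, 0.35 kg, 64 (x) x 246 (y) mm, back to front in the well (3 mm play all round). Origin under its centre, 6 mm above the table when home. Floor 5 mm; four bays 54 x 54 mm inside, centred at x = 0, y = 92, 34, -34, -92 mm. Tall wall (24 mm high, with 40 mm ears at its two ends) on its +x side, low wall (14 mm) on its -x side; ends and dividers 19 mm.
- tray_back (a point): Middle of the top edge of the tray's tall wall (tray x = +29.5 mm, z = 24 mm).
- tray_grip (a point): Centre of the tray's grip, a block 36 (tray x) x 16 (tray y) x 26 (z) mm on a stem in the middle of the tray, between the second and third bays; its centre is 72 mm and its top 85 mm above the tray's underside.
- tin1: A round steel spice tin with a flat dark lid, 44 mm diameter, 42 mm tall, 0.12 kg, heaviest at the foot; only two or three of the four tins are present. Origin at the centre of its underside, z up. A tin standing in a tray bay has its underside 11 mm above the table and its top at 53 mm.
- tin2: A round steel spice tin with a flat dark lid, 44 mm diameter, 42 mm tall, 0.12 kg, heaviest at the foot; only two or three of the four tins are present. Origin at the centre of its underside, z up. A tin standing in a tray bay has its underside 11 mm above the table and its top at 53 mm.
- tin3: A round steel spice tin with a flat dark lid, 44 mm diameter, 42 mm tall, 0.12 kg, heaviest at the foot; only two or three of the four tins are present. Origin at the centre of its underside, z up. A tin standing in a tray bay has its underside 11 mm above the table and its top at 53 mm.
- tin4: A round steel spice tin with a flat dark lid, 44 mm diameter, 42 mm tall, 0.12 kg, heaviest at the foot; only two or three of the four tins are present. Origin at the centre of its underside, z up. A tin standing in a tray bay has its underside 11 mm above the table and its top at 53 mm.
- bay1 (a point): Floor centre of bay 1 of the tray when the tray is home in the well (fixed in the station at x = +60, y = 92 mm, 11 mm above the table). Bay 1 is the leftmost (+y), bay 4 the rightmost.
- bay2 (a point): Floor centre of bay 2 of the tray when the tray is home in the well (fixed in the station at x = +60, y = 34 mm, 11 mm above the table). Bay 1 is the leftmost (+y), bay 4 the rightmost.
- bay3 (a point): Floor centre of bay 3 of the tray when the tray is home in the well (fixed in the station at x = +60, y = -34 mm, 11 mm above the table). Bay 1 is the leftmost (+y), bay 4 the rightmost.
- bay4 (a point): Floor centre of bay 4 of the tray when the tray is home in the well (fixed in the station at x = +60, y = -92 mm, 11 mm above the table). Bay 1 is the leftmost (+y), bay 4 the rightmost.
- sw1 (a joint): Slide switch for bay 1 (number 1 from the left). 0 = off, to the front (station -x); 0.010 m = on, towards the tray (+x). Stays where left, slides against about 1 N, may start part-way. White nub 7 x 7 mm, 9 mm above the deck (top 59.5 mm above the table), at station y = 101 mm, x = -50 (off) to -40 mm (on); neighbours 22 mm apart.
- sw2 (a joint): Slide switch for bay 2 (number 2 from the left). 0 = off, to the front (station -x); 0.010 m = on, towards the tray (+x). Stays where left, slides against about 1 N, may start part-way. White nub 7 x 7 mm, 9 mm above the deck (top 59.5 mm above the table), at station y = 79 mm, x = -50 (off) to -40 mm (on); neighbours 22 mm apart.
- sw3 (a joint): Slide switch for bay 3 (number 3 from the left). 0 = off, to the front (station -x); 0.010 m = on, towards the tray (+x). Stays where left, slides against about 1 N, may start part-way. White nub 7 x 7 mm, 9 mm above the deck (top 59.5 mm above the table), at station y = 57 mm, x = -50 (off) to -40 mm (on); neighbours 22 mm apart.
- sw4 (a joint): Slide switch for bay 4 (number 4 from the left). 0 = off, to the front (station -x); 0.010 m = on, towards the tray (+x). Stays where left, slides against about 1 N, may start part-way. White nub 7 x 7 mm, 9 mm above the deck (top 59.5 mm above the table), at station y = 35 mm, x = -50 (off) to -40 mm (on); neighbours 22 mm apart.
- key_small (a joint): Travel of the small round key, 14 mm diameter: 0 up, 0.005 m fully down. Springs back; starts to move at about 1 N, fully down at about 4.5 N. Its top is centred at station x = -45, y = -19 mm, 59.5 mm above the table when up.
- key_large (a joint): Travel of the large round key, 28 mm diameter: 0 up, 0.005 m fully down. Springs back; starts to move at about 1 N, fully down at about 4.5 N. Its top is centred at station x = -45, y = -97 mm, 59.5 mm above the table when up.
- key_bar (a joint): Travel of the long bar key, 36 mm (station x) by 13 mm (y): 0 up, 0.005 m fully down. Springs back; starts to move at about 1 N, fully down at about 4.5 N. Its top is centred at station x = -45, y = -56 mm, 59.5 mm above the table when up.
- mug: Bystander: a grey-blue mug, 83 x 117 x 94 mm, right of the station. Leave alone.
- timer: Bystander: a white domed kitchen timer, 67 mm wide, 55 mm tall, beyond the station. Leave alone.
- garlic_bulb: Bystander: a bulb of garlic, about 50 mm, beyond the tins. Leave alone.

How it is judged:
On the way, in this order (a step that is already met when the one before it is completed fails the run):
1. the tray is turned half round and seated flat in the well (x of tray_back in the frame of station above 0.082 m and z of tray in the frame of station below 0.01 m and angle between tray's own z axis and vertical below 0.04 rad), for 0.2 s.
2. every tin stands in a bay and every switch matches its bay (all of step 1 and ((horizontal distance between tin1 and bay1 below 0.018 m and z of tin1 in the frame of station below 0.02 m and angle between tin1's own z axis and vertical below 0.15 rad) or (horizontal distance between tin1 and bay2 below 0.018 m and z of tin1 in the frame of station below 0.02 m and angle between tin1's own z axis and vertical below 0.15 rad) or (horizontal distance between tin1 and bay3 below 0.018 m and z of tin1 in the frame of station below 0.02 m and angle between tin1's own z axis and vertical below 0.15 rad) or (horizontal distance between tin1 and bay4 below 0.018 m and z of tin1 in the frame of station below 0.02 m and angle between tin1's own z axis and vertical below 0.15 rad)) and ((horizontal distance between tin2 and bay1 below 0.018 m and z of tin2 in the frame of station below 0.02 m and angle between tin2's own z axis and vertical below 0.15 rad) or (horizontal distance between tin2 and bay2 below 0.018 m and z of tin2 in the frame of station below 0.02 m and angle between tin2's own z axis and vertical below 0.15 rad) or (horizontal distance between tin2 and bay3 below 0.018 m and z of tin2 in the frame of station below 0.02 m and angle between tin2's own z axis and vertical below 0.15 rad) or (horizontal distance between tin2 and bay4 below 0.018 m and z of tin2 in the frame of station below 0.02 m and angle between tin2's own z axis and vertical below 0.15 rad)) and ((horizontal distance between tin3 and bay1 below 0.018 m and z of tin3 in the frame of station below 0.02 m and angle between tin3's own z axis and vertical below 0.15 rad) or (horizontal distance between tin3 and bay2 below 0.018 m and z of tin3 in the frame of station below 0.02 m and angle between tin3's own z axis and vertical below 0.15 rad) or (horizontal distance between tin3 and bay3 below 0.018 m and z of tin3 in the frame of station below 0.02 m and angle between tin3's own z axis and vertical below 0.15 rad) or (horizontal distance between tin3 and bay4 below 0.018 m and z of tin3 in the frame of station below 0.02 m and angle between tin3's own z axis and vertical below 0.15 rad)) and ((horizontal distance between tin4 and bay1 below 0.018 m and z of tin4 in the frame of station below 0.02 m and angle between tin4's own z axis and vertical below 0.15 rad) or (horizontal distance between tin4 and bay2 below 0.018 m and z of tin4 in the frame of station below 0.02 m and angle between tin4's own z axis and vertical below 0.15 rad) or (horizontal distance between tin4 and bay3 below 0.018 m and z of tin4 in the frame of station below 0.02 m and angle between tin4's own z axis and vertical below 0.15 rad) or (horizontal distance between tin4 and bay4 below 0.018 m and z of tin4 in the frame of station below 0.02 m and angle between tin4's own z axis and vertical below 0.15 rad)) and ((horizontal distance between any of tin1, tin2, tin3, tin4 and bay1 below 0.018 m and value of joint sw1 above 0.0075 m) or (horizontal distance between each of tin1, tin2, tin3, tin4 and bay1 above 0.018 m and value of joint sw1 below 0.0025 m)) and ((horizontal distance between any of tin1, tin2, tin3, tin4 and bay2 below 0.018 m and value of joint sw2 above 0.0075 m) or (horizontal distance between each of tin1, tin2, tin3, tin4 and bay2 above 0.018 m and value of joint sw2 below 0.0025 m)) and ((horizontal distance between any of tin1, tin2, tin3, tin4 and bay3 below 0.018 m and value of joint sw3 above 0.0075 m) or (horizontal distance between each of tin1, tin2, tin3, tin4 and bay3 above 0.018 m and value of joint sw3 below 0.0025 m)) and ((horizontal distance between any of tin1, tin2, tin3, tin4 and bay4 below 0.018 m and value of joint sw4 above 0.0075 m) or (horizontal distance between each of tin1, tin2, tin3, tin4 and bay4 above 0.018 m and value of joint sw4 below 0.0025 m))), for 0.2 s.
3. the small round key is pressed down alone (value of joint key_small above 0.0035 m and value of joint each of key_large, key_bar below 0.0015 m), for 0.02 s.
4. the large round key is pressed down alone (value of joint key_large above 0.0035 m and value of joint each of key_small, key_bar below 0.0015 m), for 0.02 s.
5. the long bar key is pressed down alone (value of joint key_bar above 0.0035 m and value of joint each of key_small, key_large below 0.0015 m), for 0.02 s.
At the end, for the whole second after the job is handed in: Tray flat in the well (4 mm, 0.04 rad), tall wall at the back; every tin upright (0.15 rad) on a bay floor within 18 mm of its centre; each switch at least 7.5 mm along (on) for a bay with a tin, at most 2.5 mm (off) for an empty one; keys up again (all of step 2 and value of joint each of key_small, key_large, key_bar below 0.0015 m and linear speed of each of tin1, tin2, tin3, tin4 below 0.02 m/s); the robot touches nothing.
It fails at once if two keys are down at once (value of joint each of key_small, key_large above 0.003 m or value of joint each of key_small, key_bar above 0.003 m or value of joint each of key_large, key_bar above 0.003 m).
It fails at once if a bystander (mug, timer, garlic) is moved more than 3 cm (distance of any of mug, timer, garlic_bulb from where it was at the start of the episode above 0.03 m).
Of tin1, tin2, tin3, tin4 only 2 to 3 are there at a start; the rules pass over those that are not, and their reading is None.
At some moment in a run one of tin1, tin2, tin3, tin4 may be knocked a few centimetres aside while the robot is not near it.
It also fails if it takes over 210 s, if anything falls off the work surface, if the arm or the gripper's body presses on something with over 40 N, if the wrist force passes 120 N, or if a joint passes its speed limit or range.

ROBOT

A 7-joint arm with a two-finger parallel gripper is mounted at the origin on the work surface; the furniture and walls round the work are solid. World frame = base frame: x ahead of the robot, y to its left, z up, the work surface at z = 0. Lengths are in m, angles in rad, forces in N, time in s.
With the tool pointing down it reaches from about 0.4 to 0.85 m from the base axis. Payload 10.4 kg.
Tool frame: the origin (TCP) lies at the very end of the fingers, on their centre line; the grasp point (between the pads) lies 19 mm behind it; z points along the fingers, y is the line along which they close (so a half turn about z gives the same grasp; the last joint's range is limited). The gripper opens to 87 mm and grips with 3 to 60 N. Pads are 19 mm wide; open, the fingers measure 117 mm over their backs; the gripper's body (75 mm by 190 mm) begins 51 mm behind the grasp point.
Start: joints at [1.162, 0.332, -0.065, 1.46, 0.022, 1.35, -0.088], TCP at [0.235, -0.579, 0.223] pointing down, gripper open.
Joint ranges: [-2.6, 2.6], [-0.5, 2.12], [-1.47, 1.34], [0.16, 2.42], [-1.27, 4.41], [0.06, 2.06], [-2.6, 2.6]. Speed limits (rad/s): [2.22, 2.22, 2.79, 2.79, 3.14, 3.14, 3.14].

INTERFACE

Orientations are given as a unit quaternion [x, y, z, w].
In Python, from bench import * gives the robot as it stands.
- The arm moves only by the tool step_arm, never from a script. Its arguments are lists of equal length, an entry for each row: "delta_pos": the shift along the world's x, y, z in units of 25 mm (1.0 is 25 mm), a list of three; "turn": the turn about the world's z in units of 0.12 rad (1.0 is 0.12 rad). In form: {"delta_pos": [[tx, ty, tz], ...], "turn": [turn, ...]}. A call has 1 to 12 rows; each row shifts and turns the commanded pose from where the row before left it; what a row does not reach is not made up. A row lasts 1/10 s, in which the tool goes at most 50 mm and 8.59 degrees, less where a joint would pass 70% of its speed; a pose out of reach is approached as far as the arm can. A call with a number of a shift or a turn outside -1 to 1 is refused whole. A call with a gripper value outside its range is refused whole. "grip" is the closure, from 0 (fully open) to 1 (shut), set as the call begins (left out, the last holds). The fingers move at their own pace and stop on an object; "newtons" is the grip in N (left out, the last holds). Time passes only in rows, so rows that do not move let the fingers close. It gives the time, the measured TCP pose, the force, the opening and the grip force at its end, in the units of the state.
- read_state(): the state, without advancing time (a new reading comes with each control period).
- camera(name): name is "scene" or "side" or "wrist"; returns a dict with "image" (420x560x3 uint8, red, green, blue), "z_map" (420x560 float32, m along the optical axis (not along the pixel's ray), 0 where there is no reading), "mtx" (3x3 intrinsics, pixels), "view" (4x4, takes a point from world to camera coordinates). Camera axes: x right, y up, looking along -z (the intrinsics and any distortion apply to the point x, -y, -z); pixel columns grow to the right and rows downward; lengths in m; the calibration is good to about 2 mm. A picture is of the moment at which its call begins.
- close_job(): hands the job in; it is judged then, once.
The state is a dict: "time": time; "joint_positions": joint angles; "joint_vel": joint speeds; "joint_torque": joint torques, N m; "ee_pos": TCP position; "eef_rot": TCP orientation; "ft_force": force on the tool from outside, world axes, zero at the start; "torque": the same for the moment, N m; "width": finger opening in m; "grip_force": force on a finger pad.
Only numpy, scipy, OpenCV 4.12 (cv2) and the standard library are available. Lean on these libraries where they do the work, as an engineer would, in place of code of your own. Each camera call takes 0.05 s, during which the arm holds its last target. There are 200 camera calls.

## Working session

There is one attempt and no reset: what is moved stays moved. The work goes in short steps, Python scripts to look and compute and a tool call to move; the robot and the scene stay as the last step left them, time stands still between calls to the robot, and variables do not carry over. Pictures are saved under pics/ and viewed, at most 14 in all, crops included, and the job is handed in when it is done.

Besides the shell and the picture viewer there is one more tool, called after ">>>" as name(argument=value, ...), one argument or row to a line, values as JSON. step_arm: Moves the arm, as the interface text tells. Shifts and turns lie within -1 to 1; 1 stands for 25 mm of shift or 0.12 rad of turn. Its arguments: {"type":"object","properties":{"delta_pos":{"type":"array"},"turn":{"type":"array"},"grip":{"type":"number"},"newtons":{"type":"number"}},"required":["delta_pos","turn"]}

```bash
mkdir -p pics; cat > h.py <<'E'
from bench import *
import numpy as np, cv2
def snap(n,f):
    c=camera(n); np.savez('/tmp/%s.npz'%f,**c); cv2.imwrite('pics/%s.png'%f,c['image'][:,:,::-1]); return c
def cloud(c):
    z=c['z_map'];K=c['mtx'];h,w=z.shape
    u,v=np.meshgrid(np.arange(w),np.arange(h))
    P=np.stack([(u-K[0,2])/K[0,0]*z,-(v-K[1,2])/K[1,1]*z,-z,np.ones_like(z)],-1)
    return (P@np.linalg.inv(c['view']).T)[...,:3]
E
python3 - <<'E'
from h import *
for n in ['scene','side','wrist']:
    c=snap(n,n+'0'); print(n,c['mtx'].round(1).tolist(),np.linalg.inv(c['view'])[:3,3].round(3), c.keys())
a=[cv2.imread('pics/%s0.png'%n) for n in ['scene','side']]
print(read_state())
E
```

```text
scene [[411.2, 0.0, 274.2], [0.0, 411.2, 206.1], [0.0, 0.0, 1.0]] [-0.195 -0.818  0.596] dict_keys(['image', 'z_map', 'mtx', 'view'])
side [[441.4, 0.0, 283.3], [0.0, 441.4, 205.5], [0.0, 0.0, 1.0]] [0.614 0.994 0.652] dict_keys(['image', 'z_map', 'mtx', 'view'])
wrist [[317.1, 0.0, 275.6], [0.0, 317.1, 211.5], [0.0, 0.0, 1.0]] [ 0.296 -0.554  0.384] dict_keys(['image', 'z_map', 'mtx', 'view'])
{'time': 0.15, 'joint_positions': array([ 1.16238142,  0.33273811, -0.06468114,  1.46071168,  0.0215847 ,
        1.34989808, -0.08848471]), 'joint_vel': array([ 0.00112849, -0.00229754,  0.00074493, -0.00431857,  0.00171779,
        0.00177   , -0.00036229]), 'joint_torque': array([ 7.66101039e-04, -6.23632479e+01,  2.47556542e-02, -3.90147221e+01,
       -6.13790564e-02,  3.72125558e-02,  1.27322051e-04]), 'ee_pos': array([ 0.23508686, -0.57880243,  0.22194706]), 'eef_rot': array([ 9.81449867e-01,  1.91718223e-01, -1.18888223e-04, -5.16920410e-04]), 'ft_force': array([ 0.13611456, -0.26866366,  0.82357367]), 'torque': array([ 0.03039669, -0.01170702, -0.03106386]), 'grip_force': 0.0, 'width': 0.0870822900375788}
```

View pics/scene0.png

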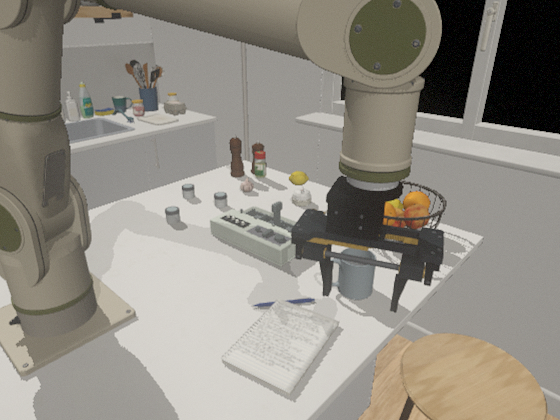

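View pics/side0.png

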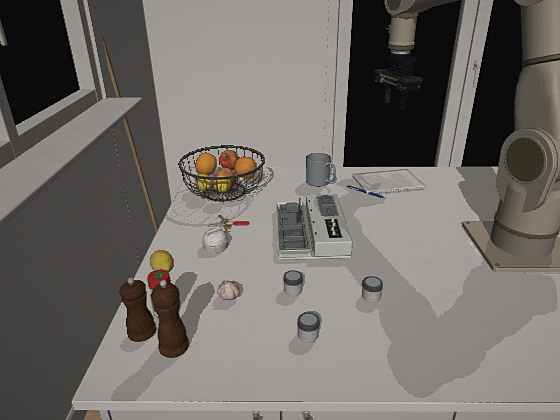

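The side view shows three upright tins, with lids near (292,276), (372,282) and (308,319). The station is at about (313,228), the timer at (215,240), the garlic at (229,289) and the mug at (319,170). The next step is to measure them.

```bash
cat >> h.py <<'E'
def tins(P,box=None):
    m=(abs(P[...,2]-.0415)<.006)
    if box is not None: m&=(P[...,0]>box[0])&(P[...,0]<box[1])&(P[...,1]>box[2])&(P[...,1]<box[3])
    n,l,s,_=cv2.connectedComponentsWithStats(m.astype(np.uint8))
    for i in range(1,n):
        if s[i,4]>25:
            q=P[l==i]; print(s[i].tolist(),q.mean(0).round(4),((q.max(0)+q.min(0))/2).round(4),np.ptp(q,axis=0).round(3))
E
python3 - <<'E'
from h import *
for n in ['side','scene']:
    c=np.load('/tmp/%s0.npz'%n); P=cloud(c); print(n)
    if n=='side':
        for u,v in [(292,276),(372,282),(308,319),(330,215),(215,240),(229,289),(319,165)]: print((u,v),P[v,u].round(3))
    tins(P,(.2,.9,-.6,.6))
    m=(abs(P[...,2]-.05)<.003)&(P[...,0]>.3)&(P[...,0]<.9)&(abs(P[...,1])<.4)
    nn,l,s,_=cv2.connectedComponentsWithStats(m.astype(np.uint8)); i=1+s[1:,4].argmax()
    q=P[l==i][:,:2].astype(np.float32); print('deck',len(q),cv2.minAreaRect(q),q.min(0),q.max(0))
    m=(P[...,2]>.075)&(P[...,2]<.1)&(P[...,0]>.45)&(P[...,0]<.8)&(P[...,1]<.2)&(P[...,1]>-.1)
    q=P[m]; 
    if len(q): print('grip',len(q),q.mean(0),q.min(0),q.max(0))
im=cv2.imread('pics/side0.png')[175:275,255:375]
cv2.imwrite('pics/c1.png',cv2.resize(im,None,fx=5,fy=5,interpolation=cv2.INTER_CUBIC))
E
```

```text
side
(292, 276) [0.607 0.187 0.044]
(372, 282) [0.429 0.206 0.042]
(308, 319) [0.576 0.327 0.044]
(330, 215) [ 0.499 -0.081  0.052]
(215, 240) [0.805 0.026 0.038]
(229, 289) [0.746 0.223 0.035]
(319, 165) [ 0.513 -0.37   0.082]
[306, 171, 24, 8, 79] [ 0.5147 -0.3782  0.0419] [ 0.515  -0.3865  0.0415] [0.079 0.041 0.012]
[288, 218, 9, 5, 32] [ 0.6045 -0.0713  0.0418] [ 0.6047 -0.0727  0.0415] [0.022 0.009 0.012]
[203, 230, 23, 12, 160] [0.8073 0.0152 0.0418] [0.8106 0.0073 0.0415] [0.058 0.046 0.012]
[313, 237, 40, 11, 153] [0.5049 0.0549 0.0416] [0.5028 0.0432 0.0415] [0.098 0.036 0.012]
[284, 270, 19, 16, 224] [0.6045 0.1892 0.0426] [0.6044 0.1861 0.0412] [0.041 0.046 0.011]
[363, 276, 20, 16, 244] [0.4293 0.2113 0.0427] [0.4289 0.2073 0.0413] [0.042 0.047 0.011]
[220, 281, 15, 10, 92] [0.7499 0.214  0.0395] [0.7509 0.2133 0.0409] [0.032 0.028 0.011]
[144, 311, 9, 16, 64] [0.894  0.3252 0.041 ] [0.8944 0.321  0.0414] [0.011 0.037 0.011]
[298, 312, 22, 19, 321] [0.5755 0.3303 0.0427] [0.575  0.3277 0.041 ] [0.042 0.046 0.011]
[158, 328, 28, 17, 156] [0.8335 0.379  0.0416] [0.8375 0.3
[... 640 characters left out ...]
 [ 0.8048 -0.0069  0.0415] [0.051 0.055 0.012]
[214, 192, 13, 8, 73] [0.602  0.1783 0.0413] [0.6051 0.1801 0.0402] [0.042 0.045 0.009]
[165, 207, 15, 8, 91] [0.4256 0.199  0.0414] [0.4284 0.2024 0.0406] [0.043 0.048 0.009]
[210, 221, 86, 35, 339] [ 0.4682 -0.1154  0.0417] [ 0.4901 -0.0848  0.0416] [0.074 0.271 0.012]
[339, 276, 35, 13, 150] [ 0.4865 -0.4285  0.0416] [ 0.5001 -0.4201  0.0415] [0.056 0.067 0.012]
deck 1336 ((0.508258581161499, -0.08151167631149292), (0.09832212328910828, 0.2743299603462219), 2.697244644165039) [ 0.45380515 -0.21986693] [0.5579162 0.0551534]
grip 76 [ 0.60107506 -0.08178162  0.08530884] [ 0.58581444 -0.08851713  0.07561276] [ 0.6243476  -0.07227973  0.0940057 ]
```

View pics/c1.png

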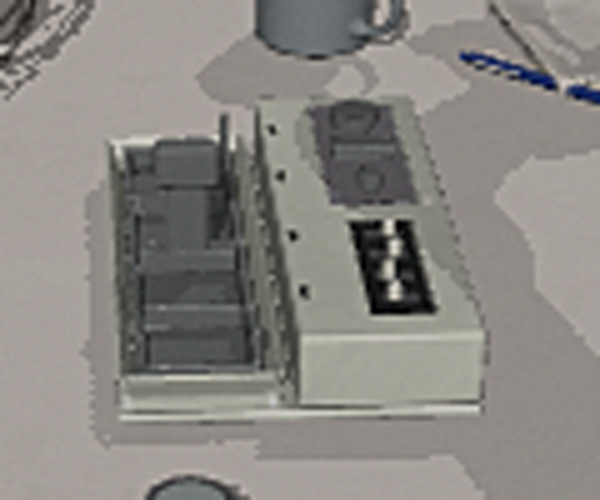

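The station origin is about (0.545,-0.078), with a yaw of about 0.047 rad, and the grip is near (0.604,-0.075). The tins are at (0.605,0.184), (0.429,0.205) and (0.576,0.325). The crop shows the tall wall on the deck side, as expected. I'll move above the tray next.

>>> step_arm(
  delta_pos=[
    [0.7,0.95,0],
    [0.7,0.95,0],
    [0.7,0.95,0],
    [0.7,0.95,0],
    [0.7,0.95,0],
    [0.7,0.95,0],
    [0.7,0.95,0],
    [0.7,0.95,0],
    [0.7,0.95,0],
    [0.7,0.95,0],
    [0.7,0.95,0],
    [0.7,0.95,0],
  ],
  turn=[-0.2,-0.2,-0.2,-0.2,-0.2,-0.2,-0.2,-0.2,-0.2,-0.2,-0.2,-0.2],
  grip=0,
)

```text
time: 1.35
ee_pos: [0.4457, -0.293, 0.2224]
eef_rot: [0.999, 0.048, -0.0, 0.0]
ft_force: [0.3, -1.0, -0.8]
width: 0.0872
grip_force: 0.0
```

>>> step_arm(
  delta_pos=[
    [0.7,0.95,0],
    [0.7,0.95,0],
    [0.7,0.95,0],
    [0.7,0.95,0],
    [0.7,0.95,0],
    [0.7,0.95,0],
    [0.7,0.95,0],
    [0.7,0.95,0],
    [0.7,0.95,0],
    [0,0,0],
    [0,0,0],
  ],
  turn=[-0.2,-0.2,0,0,0,0,0,0,0,0,0],
)

```text
time: 2.45
ee_pos: [0.6026, -0.0799, 0.2221]
eef_rot: [1.0, 0.026, -0.0, -0.0]
ft_force: [-0.6, -1.7, -0.3]
width: 0.0865
grip_force: 0.0
```

```bash
cat >> h.py <<'E'
def st():
    s=read_state(); q=s['eef_rot']; a=2*np.arctan2(q[1],q[0]); print('t',round(s['time'],2),'tcp',s['ee_pos'].round(4),'a',round(a,3),'tilt',q[2:].round(3),'w',round(s['width'],4),'F',s['ft_force'].round(1),'gf',round(s['grip_force'],1),'q',s['joint_positions'].round(2)); return s
E
python3 - <<'E'
from h import *
st(); c=snap('wrist','w1'); P=cloud(c)
def comp(m):
    n,l,s,_=cv2.connectedComponentsWithStats(m.astype(np.uint8)); i=1+s[1:,4].argmax(); return P[l==i],s[i]
z=P[...,2]
inn=(P[...,0]>.4)&(P[...,0]<.7)&(P[...,1]>-.3)&(P[...,1]<.1)
q,s=comp(inn&(abs(z-.05)<.004)); print('deck',s,q.mean(0),cv2.minAreaRect(q[:,:2].astype(np.float32)))
q,s=comp(inn&(abs(z-.091)<.006)); print('grip',s,q.mean(0),cv2.minAreaRect(q[:,:2].astype(np.float32)))
E
```

```text
t 2.45 tcp [ 0.6026 -0.0799  0.2221] a 0.051 tilt [-0. -0.] w 0.0865 F [-0.6 -1.7 -0.3] gf 0.0 q [ 0.4   0.33 -0.44  1.49  0.14  1.35 -1.56]
deck [ 175  288  202   25 4306] [ 0.47748799 -0.0812627   0.05023586] ((0.4787079095840454, -0.08629242330789566), (0.03352326527237892, 0.23737631738185883), 2.8047995567321777)
grip [261 182  17  37 581] [ 0.6062953  -0.07386697  0.09037776] ((0.6056811213493347, -0.07346100360155106), (0.03477194532752037, 0.015213098376989365), 3.0577118396759033)
```

View pics/w1.png

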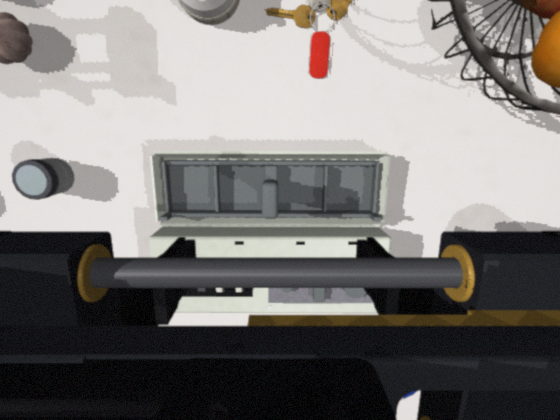

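The wrist view shows the grip block at about (270,198), in the middle of the tray. That puts it at (0.606,-0.0736), and its yaw of 0.05 matches the tool. I'll descend and grasp it.

>>> step_arm(
  delta_pos=[
    [0.14,0.25,-0.5],
    [0,0,-0.6],
    [0,0,-0.8],
    [0,0,-0.8],
    [0,0,-0.8],
    [0,0,-0.8],
    [0,0,-0.8],
    [0,0,-0.8],
    [0,0,-0.6],
    [0,0,0],
    [0,0,0],
  ],
  turn=[0,0,0,0,0,0,0,0,0,0,0],
)

```text
time: 3.6
ee_pos: [0.6061, -0.0742, 0.06]
eef_rot: [1.0, 0.025, -0.0, -0.0]
ft_force: [0.2, -0.1, -0.1]
width: 0.087
grip_force: 0.0
```

>>> step_arm(
  delta_pos=[
    [0,0,0],
    [0,0,0],
    [0,0,0],
    [0,0,0],
    [0,0,0],
    [0,0,0],
    [0,0,0],
    [0,0,0],
  ],
  turn=[0,0,0,0,0,0,0,0],
  grip=0.9,
  newtons=40,
)

```text
time: 4.4
ee_pos: [0.6062, -0.0741, 0.0601]
eef_rot: [1.0, 0.025, 0.0, 0.0]
ft_force: [-0.8, -0.0, 0.7]
width: 0.0309
grip_force: 0.0
```

>>> step_arm(
  delta_pos=[
    [0,0,0],
    [0,0,0],
    [0,0,0],
    [0,0,0],
    [0,0,0],
    [0,0,0],
    [0,0,0.2],
    [0,0,0.4],
    [0,0,0.6],
    [0,0,0.6],
    [0,0,0.6],
    [0,0,0.6],
  ],
  turn=[0,0,0,0,0,0,0,0,0,0,0,0],
)

```text
time: 5.6
ee_pos: [0.6064, -0.0741, 0.1369]
eef_rot: [1.0, 0.025, 0.0, 0.0]
ft_force: [1.2, 0.1, -3.4]
width: 0.0155
grip_force: 40.0
```

>>> step_arm(
  delta_pos=[
    [0,0,0.6],
    [0,0,0.6],
    [0,0,0.6],
    [0,0,0.4],
    [0,0,0.2],
    [0,0,0],
    [0,0,0],
  ],
  turn=[0,0,0,0,0,0,0],
)

```text
time: 6.3
ee_pos: [0.6059, -0.0741, 0.1944]
eef_rot: [1.0, 0.025, -0.0, -0.0]
ft_force: [-0.1, 0.5, -4.8]
width: 0.0156
grip_force: 40.0
```

>>> step_arm(
  delta_pos=[
    [0,0,0],
    [0,0,0],
    [0,0,0],
    [0,0,0],
    [0,0,0],
    [0,0,0],
    [0,0,0],
    [0,0,0],
    [0,0,0],
    [0,0,0],
    [0,0,0],
    [0,0,0],
  ],
  turn=[0.4,0.9,0.9,0.9,0.9,0.9,0.9,0.9,0.9,0.9,0.9,0.9],
)

```text
time: 7.5
ee_pos: [0.6058, -0.0741, 0.1941]
eef_rot: [0.799, 0.601, -0.0, -0.001]
ft_force: [-0.4, 1.0, -4.0]
width: 0.0156
grip_force: 40.0
```

>>> step_arm(
  delta_pos=[
    [0,0,0],
    [0,0,0],
    [0,0,0],
    [0,0,0],
    [0,0,0],
    [0,0,0],
    [0,0,0],
    [0,0,0],
    [0,0,0],
    [0,0,0],
    [0,0,0],
    [0,0,0],
  ],
  turn=[0.9,0.9,0.9,0.9,0.9,0.9,0.9,0.9,0.9,0.9,0.9,0.9],
)

```text
time: 8.7
ee_pos: [0.6058, -0.0742, 0.1942]
eef_rot: [0.274, 0.962, -0.0, -0.001]
ft_force: [-0.6, -0.3, -3.6]
width: 0.0155
grip_force: 40.0
```

>>> step_arm(
  delta_pos=[
    [0,0,0],
    [0,0,0],
    [0,0,0],
    [0,0,0],
    [0,0,0],
    [0,0,0],
    [0,0,0],
    [0,0,0],
    [0,0,0],
  ],
  turn=[0.9,0.9,0.9,0.9,0.9,0.6,0,0,0],
)

```text
time: 9.6
ee_pos: [0.6061, -0.0741, 0.1948]
eef_rot: [-0.025, 1.0, 0.0, -0.0]
ft_force: [-0.6, 1.1, -3.7]
width: 0.0161
grip_force: 40.0
```

```bash
python3 - <<'E'
from h import *
st(); c=snap('wrist','w2'); P=cloud(c)
z=P[...,2]
inn=(P[...,0]>.4)&(P[...,0]<.75)&(P[...,1]>-.3)&(P[...,1]<.15)
m=inn&(z>.13)&(z<.17)
q=P[m]; print(len(q),q.mean(0),cv2.minAreaRect(q[:,:2].astype(np.float32)))
d=snap('side','s2'); P=cloud(d); im=d['image'][150:290,230:400]
cv2.imwrite('pics/both2.png',np.hstack([c['image'][:,:,::-1][:, :].copy()[:, 60:500],cv2.resize(im,(360,420))[:,:,::-1]]))
E
```

```text
t 9.6 tcp [ 0.6061 -0.0741  0.1948] a 3.192 tilt [ 0. -0.] w 0.0161 F [-0.6  1.1 -3.7] gf 40.0 q [ 0.75  0.48 -0.95  1.5   0.39  1.36  1.4 ]
19777 [ 0.59272884 -0.0746529   0.14905917] ((0.6068699955940247, -0.07382497191429138), (0.06337236613035202, 0.24662595987319946), 2.8857533931732178)
```

View pics/both2.png

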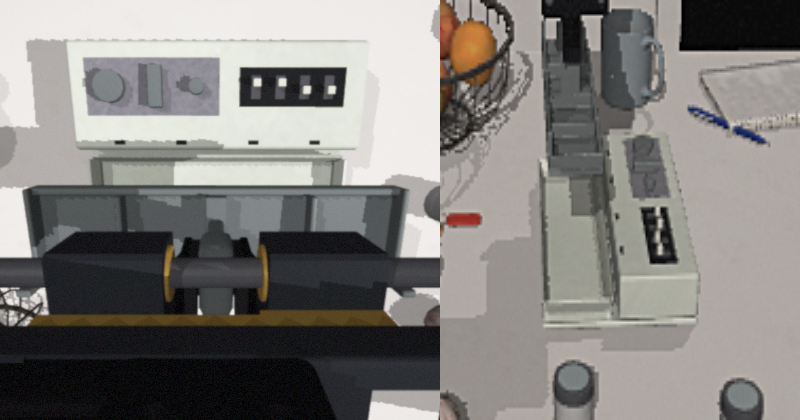

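The wrist view shows the turned tray level, the deck and keys at upper left, and the switch nubs at (256,82), (282,82), (306,90) and (332,90). This view looks from behind, so left in the picture is station right. I'll measure the deck from it.

```bash
python3 - <<'E'
from h import *
c=np.load('/tmp/w2.npz'); P=cloud(c); z=P[...,2]
inn=(P[...,0]>.4)&(P[...,0]<.75)&(P[...,1]>-.3)&(P[...,1]<.15)
m=inn&(z>.043)&(z<.056); n,l,s,_=cv2.connectedComponentsWithStats(m.astype(np.uint8)); i=1+s[1:,4].argmax(); q=P[l==i]
r=cv2.minAreaRect(q[:,:2].astype(np.float32)); print('deck',len(q),q[:,2].mean(),r)
th=np.deg2rad(r[2]); ctr=np.array(r[0])
if r[1][0]>r[1][1]: th-=np.pi/2
R=np.array([[np.cos(th),-np.sin(th)],[np.sin(th),np.cos(th)]])
O=ctr+R@[.037,0]; print('O',O,'th',th,'well',O+R@[.06,0])
# nubs/keys by height, in station frame
S=np.concatenate([(P[...,:2]-O)@R,P[...,2:]],-1)
m=(z>.0545)&(z<.064)&(abs(S[...,0]+.045)<.03)&(abs(S[...,1])<.13)
n,l,s,_=cv2.connectedComponentsWithStats(m.astype(np.uint8),connectivity=4)
for i in range(1,n):
    if s[i,4]>8: q=S[l==i]; print(s[i].tolist(),((q.max(0)+q.min(0))/2*1000).round(1),(np.ptp(q,axis=0)*1000).round(1))
E
```

```text
deck 30192 0.05016163738721448 ((0.5083789229393005, -0.07780763506889343), (0.09570255130529404, 0.27067235112190247), 2.9687726497650146)
O [ 0.54532927 -0.07589134] th 0.05181485748155597 well [ 0.60524874 -0.07278384]
[206, 64, 17, 44, 665] [-44.7 -55.8  58. ] [35.7 13.2  6.7]
[152, 69, 33, 34, 854] [-44.7 -96.5  58.1] [27.4 27.2  7.2]
[248, 78, 16, 17, 212] [-44.5 -18.9  58.2] [13.2 13.3  6.6]
[313, 78, 8, 9, 70] [-47.7  34.8  58.7] [6.9 6.6 4.1]
[337, 78, 9, 9, 73] [-47.7  56.7  58.3] [6.8 6.7 6.9]
[361, 86, 10, 9, 77] [-41.4  78.8  57.6] [6.7 7.3 6.1]
[386, 86, 10, 9, 79] [-41.3 100.9  58. ] [6.7 7.4 6.6]
```

>>> step_arm(
  delta_pos=[
    [-0.04,0.03,-0.4],
    [0,0,-0.8],
    [0,0,-0.8],
    [0,0,-0.8],
    [0,0,-0.8],
    [0,0,-0.5],
    [0,0,-0.3],
    [0,0,-0.3],
    [0,0,-0.3],
    [0,0,-0.3],
    [0,0,0],
  ],
  turn=[0,0,0,0,0,0,0,0,0,0,0],
)

```text
time: 10.8
ee_pos: [0.6047, -0.0734, 0.0616]
eef_rot: [-0.026, 1.0, 0.0, -0.001]
ft_force: [0.4, 0.3, -5.0]
width: 0.0156
grip_force: 40.0
```

Still carrying the full weight with no contact, about 1.5 mm up. I'll lower a little, release and rise.

>>> step_arm(
  delta_pos=[
    [0,0,-0.05],
    [0,0,0],
    [0,0,0],
    [0,0,0],
    [0,0,0],
    [0,0,0],
    [0,0,0],
    [0,0,0],
    [0,0,0],
    [0,0,0],
    [0,0,0],
    [0,0,0],
  ],
  turn=[0,0,0,0,0,0,0,0,0,0,0,0],
  grip=0,
)

```text
time: 12.0
ee_pos: [0.6052, -0.0733, 0.0613]
eef_rot: [-0.026, 1.0, 0.0, -0.0]
ft_force: [-0.2, 0.2, -0.3]
width: 0.0864
grip_force: 0.0
```

>>> step_arm(
  delta_pos=[
    [0,0,0.5],
    [0,0,0.8],
    [0,0,0.8],
    [0,0,0.8],
    [0,0,0.8],
    [0,0,0.8],
    [0,0,0.6],
    [0,0,0],
  ],
  turn=[0,0,0,0,0,0,0,0],
)

```text
time: 12.8
ee_pos: [0.6063, -0.0731, 0.1915]
eef_rot: [-0.026, 1.0, -0.0, 0.002]
ft_force: [-0.4, -0.8, 0.7]
width: 0.0873
grip_force: 0.0
```

```bash
cat >> h.py <<'E'
O=np.array([.5453,-.0759]); TH=.0518; R=np.array([[np.cos(TH),-np.sin(TH)],[np.sin(TH),np.cos(TH)]])
def W(x,y): return (O+R@[x,y]).round(4)
def stn(P): return np.concatenate([(P[...,:2]-O)@R,P[...,2:]],-1)
E
python3 - <<'E'
from h import *
st(); c=snap('side','s3'); P=cloud(c); S=stn(P)
tins(P,(.3,.7,.1,.4))
m=(S[...,0]>.078)&(S[...,0]<.11)&(abs(S[...,1])<.13)&(S[...,2]>.024)
q=S[m]; print(len(q),q.mean(0), np.percentile(q[:,2],[5,25,50,75,95]),q[:,0].max())
c=snap('wrist','w3'); S=stn(cloud(c))
# tray features: grip top and floors
m=(abs(S[...,2]-.091)<.007)&(abs(S[...,0]-.06)<.03)&(abs(S[...,1])<.03); print('grip',m.sum(),S[m].mean(0))
for s in (1,-1):
  for y in (34,92):
    m=(abs(S[...,0]-.06)<.015)&(abs(S[...,1]-s*y/1000)<.015); print(s*y,m.sum(),np.median(S[m][:,2]) if m.any() else 0)
for n in range(1,5): print(n,W(.06,[0,.092,.034,-.034,-.092][n]))
E
```

```text
t 12.8 tcp [ 0.6063 -0.0731  0.1915] a 3.194 tilt [-0.     0.002] w 0.0873 F [-0.4 -0.8  0.7] gf 0.0 q [ 0.76  0.48 -0.95  1.51  0.39  1.35  1.4 ]
[284, 270, 19, 15, 226] [0.6048 0.1893 0.0429] [0.6044 0.1858 0.0414] [0.041 0.045 0.011]
[363, 276, 20, 15, 242] [0.4295 0.2113 0.0428] [0.429  0.2076 0.0412] [0.042 0.046 0.011]
[273, 318, 23, 20, 335] [0.6233 0.3485 0.0427] [0.6234 0.3458 0.0411] [0.043 0.045 0.011]
1912 [0.09045885 0.02390167 0.39622802] [0.02810034 0.30531936 0.43610988 0.52952236 0.57733137] 0.10997099051342017
grip 719 [ 0.06003575 -0.00040043  0.09032594]
34 3672 0.23956259069253152
92 737 0.010965197841447727
-34 3414 0.23880618894885913
-92 743 0.011136557171963102
1 [0.6005 0.0191]
2 [ 0.6035 -0.0388]
3 [ 0.607  -0.1067]
4 [ 0.61   -0.1647]
```

The tray is home: the grip is at x=60.0, y=-0.4, and the bay floors are at 11 mm. One tin was knocked, to about (0.623,0.345). I'll move towards the tins and measure from above.

>>> step_arm(
  delta_pos=[
    [0,0.9,0.3],
    [0,0.9,0.3],
    [0,0.9,0.3],
    [0,0.9,0],
    [0,0.9,0],
    [0,0.9,0],
    [0,0.9,0],
    [0,0.9,0],
    [0,0,0],
    [0,0,0],
  ],
  turn=[0,0,0,0,0,0,0,0,0,0],
)

```text
time: 13.9
ee_pos: [0.6048, 0.1067, 0.2103]
eef_rot: [-0.027, 1.0, -0.0, -0.001]
ft_force: [0.7, -0.9, -0.5]
width: 0.0869
grip_force: 0.0
```

```bash
python3 - <<'E'
from h import *
st(); c=snap('wrist','w4'); P=cloud(c); tins(P,(.3,.75,.1,.45))
E
```

```text
t 13.9 tcp [0.6048 0.1067 0.2103] a 3.195 tilt [-0.    -0.001] w 0.0869 F [ 0.7 -0.9 -0.5] gf 0.0 q [ 0.47  0.49 -0.98  1.47  0.41  1.4   1.1 ]
[369, 0, 49, 45, 1759] [0.4313 0.2071 0.042 ] [0.4319 0.2077 0.04  ] [0.036 0.043 0.009]
[329, 180, 42, 40, 1308] [0.6041 0.1852 0.0421] [0.6047 0.1857 0.04  ] [0.043 0.043 0.009]
[472, 204, 44, 28, 985] [0.6175 0.3433 0.0417] [0.6171 0.3455 0.0399] [0.032 0.044 0.009]
[346, 308, 21, 7, 75] [0.7399 0.2094 0.0369] [0.7392 0.21   0.0376] [0.009 0.024 0.004]
```

View pics/w4.png

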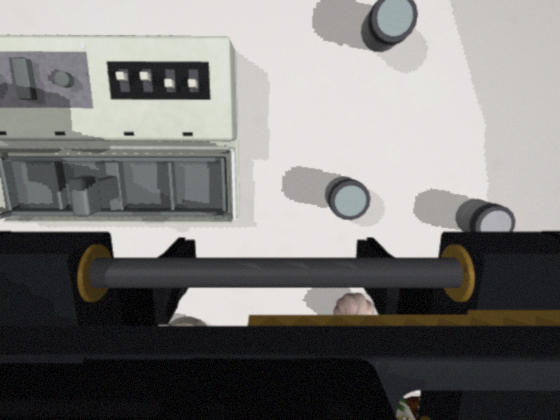

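The wrist view shows tin A at (349,198), B at (391,18) and C at (492,220), all upright. The tray is seated with its tall wall at the back, and the garlic at (353,305) is clear. I'll pick tin A for bay 4.

>>> step_arm(
  delta_pos=[
    [0,0.8,0],
    [0,0.8,-0.3],
    [0,0.8,-0.6],
    [0,0.75,-0.8],
    [0,0,-0.9],
    [0,0,-0.9],
    [0,0,-0.9],
    [0,0,-0.9],
    [0,0,-0.9],
    [0,0,-0.7],
    [0,0,-0.62],
    [0,0,0],
  ],
  turn=[0,0,0,0,0,0,0,0,0,0,0,0],
)

```text
time: 15.15
ee_pos: [0.6042, 0.1843, 0.0211]
eef_rot: [-0.026, 1.0, -0.0, -0.002]
ft_force: [0.3, 0.7, 0.6]
width: 0.0874
grip_force: 0.0
```

>>> step_arm(
  delta_pos=[
    [0,0,0],
    [0,0,0],
    [0,0,0],
    [0,0,0],
    [0,0,0],
    [0,0,0],
    [0,0,0],
    [0,0,0],
    [0,0,0],
    [0,0,0],
  ],
  turn=[0,0,0,0,0,0,0,0,0,0],
  grip=0.6,
  newtons=25,
)

```text
time: 16.15
ee_pos: [0.6053, 0.1855, 0.0234]
eef_rot: [-0.026, 1.0, 0.0, 0.0]
ft_force: [-0.5, 0.3, 2.5]
width: 0.0432
grip_force: 25.0
```

>>> step_arm(
  delta_pos=[
    [0,0,0.4],
    [0,0,0.8],
    [0,0,0.9],
    [0,0,0.9],
    [0,0,0.9],
    [0,-0.5,0.9],
    [0,-0.8,0.6],
    [0,-0.9,0],
    [0,-0.9,0],
    [0,-0.9,0],
    [0,-0.9,0],
    [0,-0.9,0],
  ],
  turn=[0,0,0,0,0,0,0,0,0,0,0,0],
)

```text
time: 17.35
ee_pos: [0.605, 0.0396, 0.1588]
eef_rot: [-0.026, 1.0, -0.0, 0.0]
ft_force: [0.1, -0.0, -1.3]
width: 0.0427
grip_force: 25.0
```

>>> step_arm(
  delta_pos=[
    [0,-0.9,0],
    [0,-0.9,0],
    [0,-0.9,0],
    [0,-0.9,0],
    [0,-0.9,0],
    [0,-0.9,0],
    [0.1,-0.9,0],
    [0.1,-0.9,0],
    [0,-0.8,0],
    [0,-0.2,0],
    [0,0,0],
    [0,0,0],
  ],
  turn=[0,0,0,0,0,0,0,0,0,0,0,0],
)

```text
time: 18.55
ee_pos: [0.6103, -0.1629, 0.1586]
eef_rot: [-0.027, 1.0, 0.0, 0.0]
ft_force: [-0.0, 0.3, -0.6]
width: 0.0433
grip_force: 25.0
```

>>> step_arm(
  delta_pos=[
    [0,-0.07,-0.4],
    [0,0,-0.8],
    [0,0,-0.8],
    [0,0,-0.8],
    [0,0,-0.8],
    [0,0,-0.6],
    [0,0,-0.4],
    [0,0,-0.3],
    [0,0,0],
    [0,0,0],
  ],
  turn=[0,0,0,0,0,0,0,0,0,0],
)

```text
time: 19.55
ee_pos: [0.6106, -0.1663, 0.0364]
eef_rot: [-0.026, 1.0, -0.0, 0.0]
ft_force: [-0.1, -0.0, -1.3]
width: 0.0431
grip_force: 25.0
```

>>> step_arm(
  delta_pos=[
    [0,0,0],
    [0,0,0],
    [0,0,0],
    [0,0,0],
    [0,0,0],
    [0,0,0],
    [0,0,0.6],
    [0,0,0.8],
    [0,0,0.8],
    [0,0,0.8],
    [0,0,0.9],
    [0,0,0.9],
  ],
  turn=[0,0,0,0,0,0,0,0,0,0,0,0],
  grip=0.25,
)

```text
time: 20.75
ee_pos: [0.6103, -0.1661, 0.1579]
eef_rot: [-0.026, 1.0, -0.0, 0.0]
ft_force: [0.1, -0.3, -0.4]
width: 0.0654
grip_force: 0.0
```

>>> step_arm(
  delta_pos=[
    [-0.45,0.93,0],
    [-0.45,0.93,0],
    [-0.45,0.93,0],
    [-0.45,0.93,0],
    [-0.45,0.93,0],
    [-0.45,0.93,0],
    [-0.45,0.93,0],
    [-0.45,0.93,0],
    [-0.45,0.93,0],
    [-0.45,0.93,0],
    [-0.45,0.93,0],
    [-0.45,0.93,0],
  ],
  turn=[0,0,0,0,0,0,0,0,0,0,0,0],
  grip=0,
)

```text
time: 21.95
ee_pos: [0.4747, 0.1139, 0.1568]
eef_rot: [-0.026, 1.0, -0.0, 0.0]
ft_force: [-0.1, -0.2, -0.8]
width: 0.0869
grip_force: 0.0
```

>>> step_arm(
  delta_pos=[
    [-0.45,0.93,0],
    [-0.45,0.93,0],
    [-0.45,0.93,0],
    [-0.45,0.93,0],
    [0,0,0],
    [0,0,0],
    [0,0,0],
  ],
  turn=[0,0,0,0,0,0,0],
)

```text
time: 22.65
ee_pos: [0.4307, 0.2049, 0.1562]
eef_rot: [-0.026, 1.0, -0.0, 0.0]
ft_force: [0.2, -0.5, 0.5]
width: 0.0869
grip_force: 0.0
```

```bash
python3 - <<'E'
from h import *
st(); c=snap('side','s5'); P=cloud(c); S=stn(P); tins(P,(.3,.75,.1,.45))
m=(abs(S[...,2]-.053)<.006)&(abs(S[...,0]-.06)<.028)&(abs(S[...,1]+.092)<.035); q=S[m]; print('tin in bay4',len(q),q.mean(0),(q.max(0)+q.min(0))/2,np.ptp(q,axis=0))
E
```

```text
t 22.65 tcp [0.4307 0.2049 0.1562] a 3.193 tilt [-0.  0.] w 0.0869 F [ 0.2 -0.5  0.5] gf 0.0 q [ 0.56  0.22 -1.18  1.88  0.22  1.19  0.92]
[363, 276, 20, 16, 239] [0.4293 0.2111 0.0427] [0.4287 0.207  0.0411] [0.042 0.046 0.011]
[227, 281, 8, 9, 53] [0.7436 0.2135 0.0395] [0.7427 0.2115 0.0406] [0.014 0.027 0.009]
[273, 318, 23, 19, 331] [0.6235 0.3485 0.0426] [0.6234 0.3445 0.0408] [0.043 0.046 0.01 ]
tin in bay4 81 [ 0.06096039 -0.0950005   0.05479753] [ 0.06012085 -0.09900287  0.05301333] [0.0415673  0.04367146 0.01014374]
```

>>> step_arm(
  delta_pos=[
    [-0.07,0.06,-0.4],
    [0,0,-0.8],
    [0,0,-0.9],
    [0,0,-0.9],
    [0,0,-0.9],
    [0,0,-0.8],
    [0,0,-0.6],
    [0,0,0],
  ],
  turn=[0,0,0,0,0,0,0,0],
)

```text
time: 23.5
ee_pos: [0.4271, 0.2065, 0.0214]
eef_rot: [-0.026, 1.0, -0.0, -0.002]
ft_force: [-0.1, -0.4, -0.3]
width: 0.087
grip_force: 0.0
```

>>> step_arm(
  delta_pos=[
    [0,0,0],
    [0,0,0],
    [0,0,0],
    [0,0,0],
    [0,0,0],
    [0,0,0],
    [0,0,0],
    [0,0,0],
    [0,0,0],
    [0,0,0],
  ],
  turn=[0,0,0,0,0,0,0,0,0,0],
  grip=0.6,
  newtons=25,
)

```text
time: 24.5
ee_pos: [0.4286, 0.2072, 0.0234]
eef_rot: [-0.026, 1.0, 0.0, 0.0]
ft_force: [-0.7, -0.2, 3.6]
width: 0.043
grip_force: 25.0
```

>>> step_arm(
  delta_pos=[
    [0,0,0.4],
    [0,0,0.8],
    [0,0,0.9],
    [0,0,0.9],
    [0,0,0.9],
    [0.5,-0.5,0.9],
    [0.7,-0.7,0.6],
    [0.7,-0.8,0],
    [0.7,-0.8,0],
    [0.7,-0.8,0],
    [0.7,-0.8,0],
    [0.7,-0.8,0],
  ],
  turn=[0,0,0,0,0,0,0,0,0,0,0,0],
)

```text
time: 25.7
ee_pos: [0.5463, 0.0762, 0.1587]
eef_rot: [-0.026, 1.0, 0.0, -0.0]
ft_force: [0.0, 0.1, -0.7]
width: 0.043
grip_force: 25.0
```

>>> step_arm(
  delta_pos=[
    [0.7,-0.8,0],
    [0.7,-0.8,0],
    [0.6,-0.6,0],
    [0.18,-0.12,0],
    [0,0,0],
    [0,0,0],
  ],
  turn=[0,0,0,0,0,0],
)

```text
time: 26.3
ee_pos: [0.5997, 0.0205, 0.1585]
eef_rot: [-0.027, 1.0, 0.0, -0.0]
ft_force: [-1.1, -0.1, -1.1]
width: 0.043
grip_force: 25.0
```

>>> step_arm(
  delta_pos=[
    [0.03,-0.06,-0.4],
    [0,0,-0.8],
    [0,0,-0.8],
    [0,0,-0.8],
    [0,0,-0.8],
    [0,0,-0.6],
    [0,0,-0.4],
    [0,0,-0.3],
    [0,0,0],
    [0,0,0],
  ],
  turn=[0,0,0,0,0,0,0,0,0,0],
)

```text
time: 27.3
ee_pos: [0.6015, 0.0178, 0.0363]
eef_rot: [-0.026, 1.0, 0.0, 0.0]
ft_force: [0.3, -0.6, -1.6]
width: 0.0427
grip_force: 25.0
```

>>> step_arm(
  delta_pos=[
    [0,0,0],
    [0,0,0],
    [0,0,0],
    [0,0,0],
    [0,0,0],
    [0,0,0],
    [0,0,0.6],
    [0,0,0.8],
    [0,0,0.8],
    [0,0,0.8],
    [0,0,0.9],
    [0,0,0.9],
  ],
  turn=[0,0,0,0,0,0,0,0,0,0,0,0],
  grip=0.25,
)

```text
time: 28.5
ee_pos: [0.6012, 0.0179, 0.1579]
eef_rot: [-0.026, 1.0, 0.0, 0.0]
ft_force: [1.0, -0.2, 0.1]
width: 0.0649
grip_force: 0.0
```

>>> step_arm(
  delta_pos=[
    [0.06,0.93,0],
    [0.06,0.93,0],
    [0.06,0.93,0],
    [0.06,0.93,0],
    [0.06,0.93,0],
    [0.06,0.93,0],
    [0.06,0.93,0],
    [0.06,0.93,0],
    [0.06,0.93,0],
    [0.06,0.93,0],
    [0.06,0.93,0],
    [0.06,0.93,0],
  ],
  turn=[-0.9,-0.9,-0.9,-0.9,-0.9,-0.9,-0.9,-0.9,-0.9,-0.9,-0.9,-0.9],
  grip=0,
)

```text
time: 29.7
ee_pos: [0.6192, 0.2979, 0.1571]
eef_rot: [0.584, 0.812, 0.001, 0.0]
ft_force: [-0.5, 0.6, -0.4]
width: 0.087
grip_force: 0.0
```

>>> step_arm(
  delta_pos=[
    [0.06,0.93,0],
    [0.06,0.93,0],
    [0.04,0.06,0],
    [0,0,0],
    [0,0,0],
    [0,0,0],
  ],
  turn=[-0.9,-0.9,-0.5,0,0,0],
)

```text
time: 30.3
ee_pos: [0.6235, 0.3438, 0.1563]
eef_rot: [0.689, 0.725, 0.0, 0.0]
ft_force: [0.4, 0.2, 0.2]
width: 0.0874
grip_force: 0.0
```

```bash
python3 - <<'E'
from h import *
st(); c=snap('side','s6'); P=cloud(c); S=stn(P); tins(P,(.5,.7,.3,.45))
c=snap('wrist','w6'); P=cloud(c); tins(P,(.5,.7,.25,.45)); S=stn(P)
print(W(.06,.034))
E
```

```text
t 30.3 tcp [0.6235 0.3438 0.1563] a 1.622 tilt [0. 0.] w 0.0874 F [0.4 0.2 0.2] gf 0.0 q [-0.15  0.65 -0.67  1.25  0.39  1.37 -0.74]
[273, 318, 23, 20, 335] [0.6238 0.3484 0.0425] [0.6234 0.3457 0.0407] [0.043 0.044 0.01 ]
[251, 181, 49, 48, 1822] [0.6236 0.3472 0.0421] [0.6234 0.3465 0.0401] [0.043 0.043 0.009]
[ 0.6035 -0.0388]
```

Tin C is at (0.6234,0.3465). I'll grasp it.

>>> step_arm(
  delta_pos=[
    [0,0.1,-0.4],
    [0,0,-0.8],
    [0,0,-0.9],
    [0,0,-0.9],
    [0,0,-0.9],
    [0,0,-0.8],
    [0,0,-0.6],
    [0,0,0],
  ],
  turn=[0,0,0,0,0,0,0,0],
)

```text
time: 31.2
ee_pos: [0.6219, 0.3462, 0.0204]
eef_rot: [0.689, 0.725, -0.002, -0.001]
ft_force: [0.1, -0.2, -0.7]
width: 0.087
grip_force: 0.0
```

>>> step_arm(
  delta_pos=[
    [0,0,0],
    [0,0,0],
    [0,0,0],
    [0,0,0],
    [0,0,0],
    [0,0,0],
    [0,0,0],
    [0,0,0],
    [0,0,0],
    [0,0,0],
  ],
  turn=[0,0,0,0,0,0,0,0,0,0],
  grip=0.6,
  newtons=25,
)

```text
time: 32.2
ee_pos: [0.6233, 0.3472, 0.0235]
eef_rot: [0.689, 0.725, 0.0, 0.0]
ft_force: [0.6, -0.9, 1.4]
width: 0.0432
grip_force: 25.0
```

>>> step_arm(
  delta_pos=[
    [0,0,0.4],
    [0,0,0.8],
    [0,0,0.9],
    [0,0,0.9],
    [0,0,0.9],
    [0,-0.5,0.9],
    [0,-0.8,0.6],
    [0,-0.9,0],
    [0,-0.9,0],
    [0,-0.9,0],
    [0,-0.9,0],
    [0,-0.9,0],
  ],
  turn=[0,0,0,0,0,0,0,0,0,0,0,0],
)

```text
time: 33.4
ee_pos: [0.6231, 0.2001, 0.159]
eef_rot: [0.689, 0.725, -0.0, 0.0]
ft_force: [0.2, 0.3, -0.1]
width: 0.0432
grip_force: 25.0
```

>>> step_arm(
  delta_pos=[
    [-0.08,-0.9,0],
    [-0.08,-0.9,0],
    [-0.08,-0.9,0],
    [-0.08,-0.9,0],
    [-0.08,-0.9,0],
    [-0.08,-0.9,0],
    [-0.08,-0.9,0],
    [-0.08,-0.9,0],
    [-0.08,-0.9,0],
    [-0.06,-0.9,0],
    [0,-0.5,0],
    [0,0,0],
  ],
  turn=[0,0,0,0,0,0,0,0,0,0,0,0],
)

```text
time: 34.6
ee_pos: [0.6035, -0.038, 0.1586]
eef_rot: [0.69, 0.724, -0.0, 0.0]
ft_force: [0.3, 1.6, -0.6]
width: 0.0428
grip_force: 25.0
```

>>> step_arm(
  delta_pos=[
    [0,0,-0.4],
    [0,0,-0.6],
    [0,0,-0.6],
    [0,0,-0.6],
    [0,0,0],
  ],
  turn=[0,0,0,0,0],
)

```text
time: 35.1
ee_pos: [0.602, -0.0349, 0.1001]
eef_rot: [0.689, 0.725, -0.001, -0.002]
ft_force: [0.0, -0.5, -1.1]
width: 0.0432
grip_force: 25.0
```

```bash
python3 - <<'E'
from h import *
s=st(); print(stn(s['ee_pos']))
c=snap('wrist','w7'); S=stn(cloud(c))
for y in (.092,-.092):
    m=(abs(S[...,2]-.053)<.006)&(abs(S[...,0]-.06)<.028)&(abs(S[...,1]-y)<.035); q=S[m]; print(len(q),((q.max(0)+q.min(0))/2).round(4) if len(q) else 0,np.ptp(q,axis=0) if len(q) else 0)
m=(S[...,2]>.0555)&(S[...,2]<.064)&(abs(S[...,0]+.045)<.012)&(S[...,1]>.02)&(S[...,1]<.12)
n,l,s,_=cv2.connectedComponentsWithStats(m.astype(np.uint8),connectivity=4)
for i in range(1,n):
    if s[i,4]>8: q=S[l==i]; print(s[i].tolist(),((q.max(0)+q.min(0))/2*1000).round(1))
E
```

```text
t 35.1 tcp [ 0.602  -0.0349  0.1001] a 1.623 tilt [-0.001 -0.002] w 0.0432 F [ 0.  -0.5 -1.1] gf 25.0 q [ 0.47  0.46 -0.62  1.63  0.28  1.15 -0.17]
[0.05870789 0.03801257 0.10007488]
3491 [0.061  0.0904 0.0532] [0.04315019 0.04327176 0.0054683 ]
0 0 0
[110, 131, 14, 12, 152] [-41.1 101.1  58.3]
[114, 166, 15, 12, 146] [-41.1  79.1  58.6]
[109, 199, 14, 12, 140] [-47.3  57.2  58.1]
[115, 230, 10, 2, 11] [-47.4  38.6  56.3]
```

View pics/w7.png

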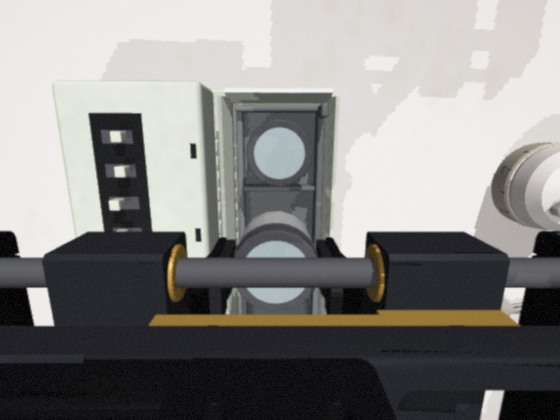

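The view shows the bay 1 tin seated at (279,153) and tin C above bay 2. I'll lower and release it.

>>> step_arm(
  delta_pos=[
    [0.02,-0.06,-0.6],
    [0,0,-0.6],
    [0,0,-0.6],
    [0,0,-0.5],
    [0,0,-0.4],
    [0,0,0],
    [0,0,0],
    [0,0,0],
  ],
  turn=[0,0,0,0,0,0,0,0],
)

```text
time: 35.95
ee_pos: [0.6044, -0.0367, 0.0361]
eef_rot: [0.689, 0.725, 0.0, 0.0]
ft_force: [0.5, -0.1, -0.9]
width: 0.0432
grip_force: 25.0
```

>>> step_arm(
  delta_pos=[
    [0,0,0],
    [0,0,0],
    [0,0,0],
    [0,0,0],
    [0,0,0],
    [0,0,0],
    [0,0,0.6],
    [0,0,0.8],
    [0,0,0.8],
    [0,0,0.8],
    [0,0,0.9],
    [0,0,0.9],
  ],
  turn=[0,0,0,0,0,0,0,0,0,0,0,0],
  grip=0.3,
)

```text
time: 37.15
ee_pos: [0.6042, -0.0366, 0.1579]
eef_rot: [0.689, 0.725, 0.0, 0.0]
ft_force: [0.5, 0.8, 0.3]
width: 0.0608
grip_force: 0.0
```

Tin C is released. Next are the switches. I'll straddle each nub with a 24 mm opening, so the pad faces are at a known position, starting with sw4.

>>> step_arm(
  delta_pos=[
    [-0.7,-0.05,0],
    [-0.7,-0.05,0],
    [-0.7,-0.05,0],
    [-0.7,-0.05,0],
    [-0.7,-0.05,0],
    [-0.7,-0.02,0],
    [-0.03,0,-0.4],
    [0,0,-0.7],
    [0,0,-0.7],
    [0,0,-0.7],
    [0,0,-0.5],
    [0,0,0],
  ],
  turn=[0,0,0,0,0,0,0,0,0,0,0,0],
  grip=0.72,
)

```text
time: 38.35
ee_pos: [0.4978, -0.0433, 0.0794]
eef_rot: [0.689, 0.725, -0.001, -0.001]
ft_force: [-1.2, 1.0, 0.4]
width: 0.0244
grip_force: 0.0
```

>>> step_arm(
  delta_pos=[
    [0,0,0],
    [0,0,0],
    [0,0,0],
    [0,0,0],
  ],
  turn=[0,0,0,0],
)

```text
time: 38.75
ee_pos: [0.4988, -0.0437, 0.0814]
eef_rot: [0.689, 0.725, 0.0, 0.0]
ft_force: [-0.3, -0.0, 0.5]
width: 0.0246
grip_force: 0.0
```

```bash
cat >> h.py <<'E'
def deck(f):
    c=snap('wrist',f); S=stn(cloud(c))
    for k,y in enumerate([.101,.079,.057,.035]):
        m=(S[...,2]>.0565)&(S[...,2]<.063)&(abs(S[...,0]+.045)<.013)&(abs(S[...,1]-y)<.008)
        if m.sum()>8: q=S[m]; print('sw',k+1,m.sum(),((q.max(0)+q.min(0))/2*1000).round(1))
    for y in (.092,.034,-.034,-.092):
        m=(abs(S[...,2]-.053)<.005)&(abs(S[...,0]-.06)<.028)&(abs(S[...,1]-y)<.028); q=S[m]
        if len(q)>20: print('tin',y,len(q),((q.max(0)+q.min(0))/2).round(4),np.ptp(q,axis=0).round(3))
E
python3 - <<'E'
from h import *
s=st(); print(stn(s['ee_pos'])); deck('w8')
E
```

```text
t 38.75 tcp [ 0.4988 -0.0437  0.0814] a 1.622 tilt [0. 0.] w 0.0246 F [-0.3 -0.   0.5] gf 0.0 q [ 0.59  0.26 -0.66  1.92  0.19  1.02 -0.1 ]
[-0.04476684  0.03461348  0.08136747]
sw 1 144 [-41.5 101.3  59.4]
sw 2 142 [-41.4  79.3  59.2]
sw 3 133 [-47.6  57.3  58.9]
sw 4 127 [-47.7  35.6  58.8]
tin 0.092 4443 [0.0607 0.0908 0.0518] [0.044 0.043 0.007]
tin 0.034 2050 [0.0616 0.0406 0.0518] [0.044 0.033 0.008]
tin -0.092 22 [ 0.0813 -0.094   0.0526] [0.002 0.011 0.002]
```

View pics/w8.png

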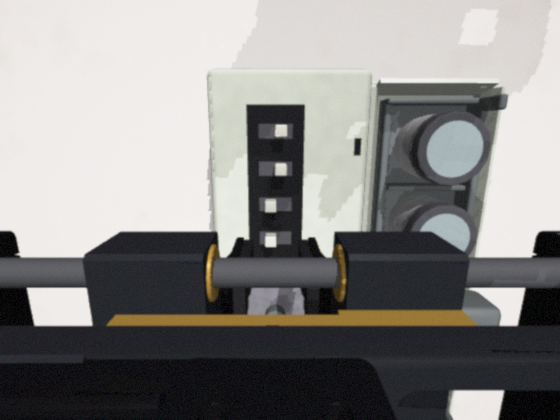

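The view shows the nubs at (280,131) and (280,169) on, and at (270,206) and (270,241) off, with the fingers straddling the last one (sw4). I'll lower and push sw4 towards the tray.

>>> step_arm(
  delta_pos=[
    [0,0,-0.4],
    [0,0,-0.4],
    [0,0,-0.3],
    [0,0,0],
    [0.15,0,0],
    [0.15,0.01,0],
    [0.14,0.01,0],
    [0.13,0.01,0],
    [0,0,0],
    [0,0,0],
    [0,0,0],
  ],
  turn=[0,0,0,0,0,0,0,0,0,0,0],
)

```text
time: 39.9
ee_pos: [0.5124, -0.043, 0.0532]
eef_rot: [0.689, 0.725, -0.0, -0.0]
ft_force: [-4.1, -0.3, 0.6]
width: 0.0245
grip_force: 2.1
```

sw4 has reached its stop (4 N). Now sw3, to the front.

>>> step_arm(
  delta_pos=[
    [-0.3,-0.015,0],
    [-0.25,-0.015,0.2],
    [0,0,0.5],
    [0,0,0.3],
    [-0.045,0.88,0],
    [0,0,0],
    [0,0,-0.4],
    [0,0,-0.4],
    [0,0,-0.2],
    [0,0,0],
  ],
  turn=[0,0,0,0,0,0,0,0,0,0],
)

```text
time: 40.9
ee_pos: [0.497, -0.0219, 0.052]
eef_rot: [0.689, 0.725, -0.001, -0.001]
ft_force: [0.3, -0.3, -0.4]
width: 0.0244
grip_force: 0.0
```

>>> step_arm(
  delta_pos=[
    [-0.15,0,0],
    [-0.15,-0.01,0],
    [-0.14,-0.01,0],
    [-0.13,-0.01,0],
    [0,0,0],
    [0,0,0],
    [0,0,0],
  ],
  turn=[0,0,0,0,0,0,0],
)

```text
time: 41.6
ee_pos: [0.4838, -0.0224, 0.0535]
eef_rot: [0.689, 0.725, 0.0, 0.0]
ft_force: [0.3, -0.8, 1.1]
width: 0.0245
grip_force: 0.5
```

```bash
python3 - <<'E'
from h import *
s=st(); print(stn(s['ee_pos'])); deck('w9')
E
```

```text
t 41.6 tcp [ 0.4838 -0.0224  0.0535] a 1.622 tilt [0. 0.] w 0.0245 F [ 0.3 -0.8  1.1] gf 0.5 q [ 0.56  0.27 -0.67  1.98  0.2   0.96 -0.16]
[-0.05865108  0.05664318  0.05351091]
sw 1 200 [-41.6 101.4  59.1]
sw 2 189 [-41.5  79.4  58.7]
sw 3 93 [-49.3  61.6  59.3]
tin 0.092 5618 [0.0606 0.091  0.052 ] [0.044 0.043 0.008]
tin 0.034 1965 [0.0648 0.0355 0.0517] [0.035 0.043 0.007]
```

sw3 is almost at its stop, so I'll push 1 mm more. Then I'll set sw2 fully on.

>>> step_arm(
  delta_pos=[
    [-0.05,0,0],
    [0,0,0],
    [0.3,0.015,0],
    [0.3,0.015,0.2],
    [0,0,0.5],
    [0,0,0.3],
    [-0.045,0.88,0],
    [0,0,0],
    [0,0,-0.4],
    [0,0,-0.4],
    [0,0,-0.2],
    [0,0,0],
  ],
  turn=[0,0,0,0,0,0,0,0,0,0,0,0],
)

```text
time: 42.85
ee_pos: [0.4953, 0.0, 0.052]
eef_rot: [0.689, 0.725, -0.001, -0.001]
ft_force: [-0.0, 1.1, -0.6]
width: 0.0245
grip_force: 0.0
```

>>> step_arm(
  delta_pos=[
    [0.15,0,0],
    [0.15,0.01,0],
    [0.14,0.01,0],
    [0.12,0.01,0],
    [0,0,0],
    [0,0,0],
    [0,0,0],
  ],
  turn=[0,0,0,0,0,0,0],
)

```text
time: 43.55
ee_pos: [0.5101, 0.0011, 0.0533]
eef_rot: [0.689, 0.725, -0.0, 0.0]
ft_force: [-1.0, 0.1, 0.4]
width: 0.0245
grip_force: 0.7
```

>>> step_arm(
  delta_pos=[
    [0.03,0,0],
    [0,0,0],
    [-0.3,-0.015,0],
    [-0.28,-0.015,0.2],
    [0,0,0.5],
    [0,0,0.3],
    [-0.045,0.88,0],
    [0,0,0],
    [0,0,-0.4],
    [0,0,-0.4],
    [0,0,-0.2],
    [0,0,0],
  ],
  turn=[0,0,0,0,0,0,0,0,0,0,0,0],
)

```text
time: 44.75
ee_pos: [0.4945, 0.022, 0.052]
eef_rot: [0.689, 0.725, -0.001, -0.001]
ft_force: [-1.2, 0.2, -0.2]
width: 0.024
grip_force: 0.0
```

>>> step_arm(
  delta_pos=[
    [0.15,0,0],
    [0.15,0.01,0],
    [0.14,0.01,0],
    [0.15,0.01,0],
    [0,0,0],
    [0,0,0],
    [-0.3,-0.015,0],
    [-0.28,-0.015,0.2],
    [0,0,0.8],
    [0,0,0.9],
    [0,0,0.9],
    [0,0,0],
  ],
  turn=[0,0,0,0,0,0,0,0,0,0,0,0],
)

```text
time: 45.95
ee_pos: [0.4971, 0.0227, 0.1265]
eef_rot: [0.689, 0.725, 0.002, 0.002]
ft_force: [-0.3, -0.1, -0.2]
width: 0.0244
grip_force: 0.0
```

>>> step_arm(
  delta_pos=[
    [0.2,0.5,0.6],
    [0.5,0.8,0.6],
    [0.5,0.8,0.6],
    [0,0,0],
    [0,0,0],
  ],
  turn=[0,0,0,0,0],
  grip=1,
)

```text
time: 46.45
ee_pos: [0.5252, 0.075, 0.1679]
eef_rot: [0.689, 0.725, -0.0, -0.0]
ft_force: [-0.4, 0.0, -0.8]
width: 0.001
grip_force: 0.0
```

```bash
python3 - <<'E'
from h import *
s=st(); print(stn(s['ee_pos'])); deck('w10')
c=snap('scene','sc10'); d=snap('side','sd10'); S=stn(cloud(d))
m=(abs(S[...,2]-.053)<.006)&(abs(S[...,0]-.06)<.028)&(abs(S[...,1]+.092)<.035); q=S[m]; print('tin bay4',len(q),q.mean(0))
w=cv2.imread('pics/w10.png'); im=cv2.imread('pics/sd10.png')[170:275,255:375]
cv2.imwrite('pics/b10.png',np.hstack([cv2.resize(w[:260],(400,260))if 0 else w[0:420,0:380],cv2.resize(im,(420,420),interpolation=cv2.INTER_CUBIC)]))
E
```

```text
t 46.45 tcp [0.5252 0.075  0.1679] a 1.623 tilt [-0. -0.] w 0.001 F [-0.4  0.  -0.8] gf 0.0 q [ 0.43  0.24 -0.74  1.75  0.17  1.22 -0.31]
[-0.01227066  0.15176449  0.16788175]
tin bay4 80 [ 0.06074682 -0.09509412  0.05491041]
```

View pics/b10.png

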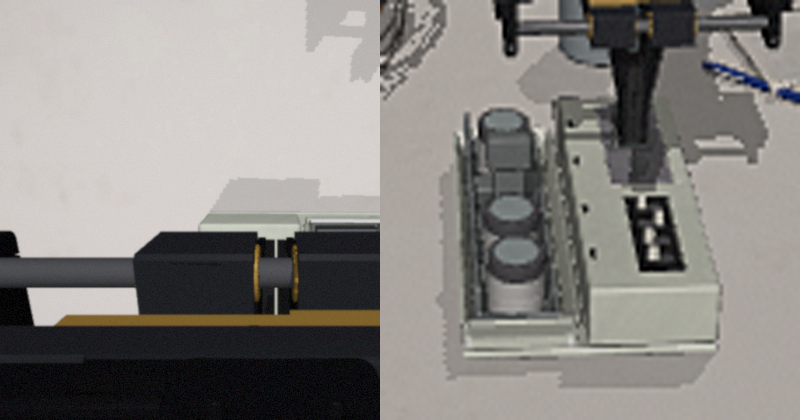

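In the side view the tins stand in bays 1, 2 and 4 and the tray is seated. I moved the wrong way for the wrist camera, so I'll go over to the key side and check the switches.

>>> step_arm(
  delta_pos=[
    [-0.2,-0.8,0],
    [-0.2,-0.9,0],
    [-0.2,-0.9,0],
    [-0.2,-0.9,0],
    [-0.1,-0.9,0],
    [0,-0.9,0],
    [0,-0.9,0],
    [0,-0.6,0],
    [0,0,0],
    [0,0,0],
  ],
  turn=[0,0,0,0,0,0,0,0,0,0],
)

```text
time: 47.6
ee_pos: [0.5029, -0.0946, 0.1681]
eef_rot: [0.689, 0.725, 0.0, -0.0]
ft_force: [-0.7, 0.8, -0.5]
width: 0.0005
grip_force: 0.0
```

```bash
python3 - <<'E'
from h import *
s=st(); print(stn(s['ee_pos'])); deck('w11')
E
```

```text
t 47.6 tcp [ 0.5029 -0.0946  0.1681] a 1.622 tilt [ 0. -0.] w 0.0005 F [-0.7  0.8 -0.5] gf 0.0 q [ 0.68  0.18 -0.63  1.8   0.11  1.2   0.06]
[-0.04333183 -0.01643838  0.16811229]
sw 1 85 [-39.4 100.7  59.2]
sw 2 78 [-39.7  79.1  59.1]
sw 3 70 [-49.6  56.9  59.4]
sw 4 66 [-39.6  35.   59.7]
tin 0.092 2410 [0.0608 0.0908 0.0518] [0.044 0.043 0.007]
tin 0.034 2066 [0.0611 0.0351 0.0519] [0.043 0.042 0.007]
```

View pics/w11.png

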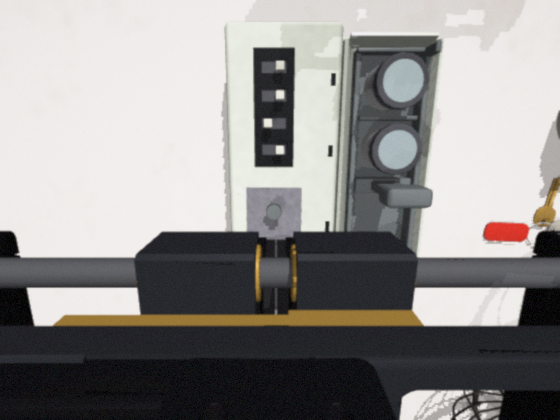

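Switches 1, 2 and 4 read -39.5 (fully on) and switch 3 reads -49.6 (fully off). The tins in bays 1 and 2 are centred at (400,80) and (395,150). I'll press the small key.

>>> step_arm(
  delta_pos=[
    [-0.06,-0.1,-0.4],
    [0,0,-0.8],
    [0,0,-0.8],
    [0,0,-0.8],
    [0,0,-0.8],
    [0,0,-0.4],
    [0,0,0],
    [0,0,-0.2],
    [0,0,-0.2],
    [0,0,-0.15],
    [0,0,0],
    [0,0,0],
  ],
  turn=[0,0,0,0,0,0,0,0,0,0,0,0],
)

```text
time: 48.85
ee_pos: [0.5023, -0.0976, 0.0552]
eef_rot: [0.689, 0.725, 0.0, 0.001]
ft_force: [0.5, 0.5, 3.2]
width: 0.0005
grip_force: 2.0
```

>>> step_arm(
  delta_pos=[
    [0,0,-0.07],
    [0,0,0],
    [0,0,0],
    [0,0,0],
  ],
  turn=[0,0,0,0],
)

```text
time: 49.25
ee_pos: [0.5024, -0.0976, 0.0545]
eef_rot: [0.689, 0.725, 0.0, 0.001]
ft_force: [-6.2, 0.6, 19.5]
width: 0.0006
grip_force: 9.7
```

>>> step_arm(
  delta_pos=[
    [0,0,0.5],
    [0,0,0.8],
    [0,0,0.2],
    [0.04,-0.78,0],
    [0.04,-0.78,0],
    [0.04,-0.78,0],
    [0.04,-0.78,0],
    [0,0,0],
    [0,0,-0.5],
    [0,0,-0.4],
    [0,0,0],
    [0,0,0],
  ],
  turn=[0,0,0,0,0,0,0,0,0,0,0,0],
)

```text
time: 50.45
ee_pos: [0.5053, -0.1747, 0.0673]
eef_rot: [0.688, 0.725, -0.0, -0.001]
ft_force: [-0.4, 0.1, -0.4]
width: 0.0005
grip_force: 0.0
```

>>> step_arm(
  delta_pos=[
    [0,0,-0.2],
    [0,0,-0.2],
    [0,0,-0.2],
    [0,0,-0.05],
    [0,0,0],
    [0,0,0],
    [0,0,0],
  ],
  turn=[0,0,0,0,0,0,0],
)

```text
time: 51.15
ee_pos: [0.5062, -0.1755, 0.0541]
eef_rot: [0.689, 0.725, -0.0, 0.001]
ft_force: [-11.2, 3.9, 32.8]
width: 0.0006
grip_force: 16.5
```

Large key fully down. Now the bar, more gently.

>>> step_arm(
  delta_pos=[
    [0,0,0.5],
    [0,0,0.8],
    [0,0,0.2],
    [-0.04,0.8,0],
    [-0.04,0.8,0],
    [0,0.04,0],
    [0,0,0],
    [0,0,-0.5],
    [0,0,-0.4],
    [0,0,0],
    [0,0,0],
  ],
  turn=[0,0,0,0,0,0,0,0,0,0,0],
)

```text
time: 52.25
ee_pos: [0.5032, -0.1348, 0.0659]
eef_rot: [0.689, 0.725, -0.0, -0.001]
ft_force: [-0.5, -0.5, -0.0]
width: 0.0003
grip_force: 0.0
```

>>> step_arm(
  delta_pos=[
    [0,0,-0.2],
    [0,0,-0.2],
    [0,0,-0.12],
    [0,0,0],
    [0,0,0],
    [0,0,0],
    [0,0,0],
  ],
  turn=[0,0,0,0,0,0,0],
)

```text
time: 52.95
ee_pos: [0.5041, -0.1348, 0.0547]
eef_rot: [0.689, 0.725, 0.0, 0.001]
ft_force: [-4.0, -0.1, 12.8]
width: 0.0007
grip_force: 6.9
```

Bar fully down at its stop. I'll rise and check everything.

>>> step_arm(
  delta_pos=[
    [0,0,0.5],
    [0,0,0.8],
    [0,0,0.9],
    [0,0,0.9],
    [0,0,0.9],
    [0,0,0.9],
    [0,-0.4,0.4],
    [0,0,0],
    [0,0,0],
    [0,0,0],
  ],
  turn=[0,0,0,0,0,0,0,0,0,0],
)

```text
time: 53.95
ee_pos: [0.5029, -0.1444, 0.1848]
eef_rot: [0.689, 0.725, -0.0, -0.001]
ft_force: [-0.8, 0.1, -0.3]
width: 0.0004
grip_force: 0.0
```

```bash
python3 - <<'E'
from h import *
s=st(); deck('w12')
d=snap('side','sd12'); S=stn(cloud(d))
m=(abs(S[...,2]-.053)<.006)&(abs(S[...,0]-.06)<.028)&(abs(S[...,1]+.092)<.035); q=S[m]; print('tin bay4',len(q),q.mean(0))
for n,y in (('small',-.019),('bar',-.056),('large',-.097)):
    m=(abs(S[...,0]+.045)<.005)&(abs(S[...,1]-y)<.005); print(n,np.median(S[m][:,2]) if m.any() else None)
E
```

```text
t 53.95 tcp [ 0.5029 -0.1444  0.1848] a 1.622 tilt [-0.    -0.001] w 0.0004 F [-0.8  0.1 -0.3] gf 0.0 q [ 0.74  0.19 -0.61  1.75  0.11  1.24  0.16]
sw 1 81 [-39.7 100.1  59.1]
sw 2 82 [-39.6  78.8  59.1]
sw 3 73 [-49.9  56.9  59.1]
sw 4 72 [-39.7  34.9  59. ]
tin 0.092 2224 [0.0608 0.0873 0.0519] [0.044 0.037 0.008]
tin 0.034 2107 [0.061  0.0354 0.052 ] [0.044 0.043 0.008]
tin -0.092 925 [ 0.0604 -0.0875  0.0517] [0.043 0.032 0.007]
tin bay4 82 [ 0.06120465 -0.09489587  0.05473233]
small 0.532011640645773
bar 0.2169988850597212
large 0.32483044721118376
```

Everything is in place and the arm is clear.

```bash
python3 -c "
from bench import *
print(close_job())"
```

```text
the job is handed in; nothing more can be done
None
```

The job is handed in: the tray is turned and seated, tins stand in bays 1, 2 and 4, switches 1, 2 and 4 are on and 3 is off, and the keys were pressed small, large, then bar; the judge's verdict was not shown, and the arm blocked the last camera check that the keys had sprung back up.

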